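# Gauge the opening under a trimmer's hold-down bar

### The job

Find the opening under the bench trimmer's hold-down bar with the stepped gauge leaves that lie in front of it: starting from the thinnest and going up one size at a time, push each leaf straight in under the bar until its tab meets the bar, and leave it there. The first leaf that binds is to be pressed lightly, not forced, against the bar and left where it stopped; leave all thicker leaves where they lie, so that the opening can be read off the row, and do not disturb anything else on the bench.

Things in the scene. Friction and masses are not known exactly. Their poses are not given: they have to be found in the camera images.
- trimmer: grey bench trimmer (board cutter) bolted to the bench, 0.39 m wide. Origin on the bench top, below the middle of its hold-down bar's front edge; x is level, the feed direction into the machine, away from the operator; z up. Cheeks at y = +-0.151 to 0.177 rise to 66 mm above the bench, black hand knobs on them (x 0.015, y +-0.164) to 95 mm
- mouth (a point): middle of the mouth: the point of the table straight below the hold-down bar's front face; axes as the trimmer's. The steel bar (30 mm deep along x, 24 mm high, y +-0.145) is rigid and cannot be pushed up. Its underside is parallel to the table, between 5.5 and 12.6 mm above it: this opening is unknown and differs every time
- feed_table (a point): point on top of the flat metal table, which is 30 mm above the bench and runs from 0.135 m before the mouth to 0.065 m behind it, 0.30 m wide, free of ribs; a leaf slides on it with 0.5 to 0.7 of its weight
- carrier (a point): top of the grey blade carrier, a fixed beam behind the bar, 54 mm above the table; it is clear of the leaves, which pass well below it
- leaf_5: gauge leaf 5 mm thick: alloy blade 72x26 mm, flat on the table, square nose to the bar; upright white tab at its rear, 8 mm thick, 24 wide, top 27 mm above the table, flush with the blade's rear end. Origin on the underside, below the tab's front face; x to the nose (at +0.064), rear face at -0.008. All leaves start on the table in any order about 52 mm apart, nose 15 to 30 mm before the bar
- leaf_7: gauge leaf 7 mm thick: alloy blade 72x26 mm, flat on the table, square nose to the bar; upright yellow tab at its rear, 8 mm thick, 24 wide, top 29 mm above the table, flush with the blade's rear end. Origin on the underside, below the tab's front face; x to the nose (at +0.064), rear face at -0.008. A leaf thinner than the opening slides in (under 2 N) till its tab meets the bar: its origin is then at the mouth line
- leaf_9: gauge leaf 9 mm thick: alloy blade 72x26 mm, flat on the table, square nose to the bar; upright green tab at its rear, 8 mm thick, 24 wide, top 31 mm above the table, flush with the blade's rear end. Origin on the underside, below the tab's front face; x to the nose (at +0.064), rear face at -0.008. A leaf too thick stops nose to bar, origin 64 mm before the mouth; one only just too thick may wedge part-way
- leaf_11: gauge leaf 11 mm thick: alloy blade 72x26 mm, flat on the table, square nose to the bar; upright blue tab at its rear, 8 mm thick, 24 wide, top 33 mm above the table, flush with the blade's rear end. Origin on the underside, below the tab's front face; x to the nose (at +0.064), rear face at -0.008. Weight of each leaf: 0.04 to 0.14 kg
- leaf_13: gauge leaf 13 mm thick: alloy blade 72x26 mm, flat on the table, square nose to the bar; upright red tab at its rear, 8 mm thick, 24 wide, top 35 mm above the table, flush with the blade's rear end. Origin on the underside, below the tab's front face; x to the nose (at +0.064), rear face at -0.008. It never fits; the 5 mm leaf always does
- logbook: red notebook 210x151x12 mm, lying right of the trimmer; a bystander
- bottle_small: pale squeeze bottle with spout, 40 mm across, 101 mm high; a bystander
- soft_jaw_0: dark hardwood block 32x135x34 mm, by the front edge of the bench; a bystander
Things that resemble listed ones, but are neither listed nor needed, are in the scene too. What is shaped like the leaf_11 but orange is not meant.

How it is judged:
On the way, in this order (a step that is already met when the one before it is completed fails the run):
1. the thinnest leaf (5 mm) is fully under the bar, its tab at the bar (x of leaf_5 in the frame of trimmer between -0.007 and 0.006 m and z of leaf_5 in the frame of trimmer between 0.024 and 0.036 m and angle between the x axis of leaf_5 and the x axis of trimmer, either way round below 0.2 rad), for 0.1 s.
2. with every thinner leaf fully under the bar, the next one is felt to bind: pressed against the bar, not going in ((((x of leaf_5 in the frame of trimmer between -0.007 and 0.006 m and z of leaf_5 in the frame of trimmer between 0.024 and 0.036 m and angle between the x axis of leaf_5 and the x axis of trimmer, either way round below 0.2 rad) and (x of leaf_7 in the frame of trimmer between -0.07 and -0.007 m and z of leaf_7 in the frame of trimmer between 0.024 and 0.036 m and angle between the x axis of leaf_7 and the x axis of trimmer, either way round below 0.2 rad) and contact force between leaf_7 and hold_down_c0 above 1 N) or ((x of leaf_5 in the frame of trimmer between -0.007 and 0.006 m and z of leaf_5 in the frame of trimmer between 0.024 and 0.036 m and angle between the x axis of leaf_5 and the x axis of trimmer, either way round below 0.2 rad) and (x of leaf_7 in the frame of trimmer between -0.007 and 0.006 m and z of leaf_7 in the frame of trimmer between 0.024 and 0.036 m and angle between the x axis of leaf_7 and the x axis of trimmer, either way round below 0.2 rad) and (x of leaf_9 in the frame of trimmer between -0.07 and -0.007 m and z of leaf_9 in the frame of trimmer between 0.024 and 0.036 m and angle between the x axis of leaf_9 and the x axis of trimmer, either way round below 0.2 rad) and contact force between leaf_9 and hold_down_c0 above 1 N) or ((x of leaf_5 in the frame of trimmer between -0.007 and 0.006 m and z of leaf_5 in the frame of trimmer between 0.024 and 0.036 m and angle between the x axis of leaf_5 and the x axis of trimmer, either way round below 0.2 rad) and (x of leaf_7 in the frame of trimmer between -0.007 and 0.006 m and z of leaf_7 in the frame of trimmer between 0.024 and 0.036 m and angle between the x axis of leaf_7 and the x axis of trimmer, either way round below 0.2 rad) and (x of leaf_9 in the frame of trimmer between -0.007 and 0.006 m and z of leaf_9 in the frame of trimmer between 0.024 and 0.036 m and angle between the x axis of leaf_9 and the x axis of trimmer, either way round below 0.2 rad) and (x of leaf_11 in the frame of trimmer between -0.07 and -0.007 m and z of leaf_11 in the frame of trimmer between 0.024 and 0.036 m and angle between the x axis of leaf_11 and the x axis of trimmer, either way round below 0.2 rad) and contact force between leaf_11 and hold_down_c0 above 1 N) or ((x of leaf_5 in the frame of trimmer between -0.007 and 0.006 m and z of leaf_5 in the frame of trimmer between 0.024 and 0.036 m and angle between the x axis of leaf_5 and the x axis of trimmer, either way round below 0.2 rad) and (x of leaf_7 in the frame of trimmer between -0.007 and 0.006 m and z of leaf_7 in the frame of trimmer between 0.024 and 0.036 m and angle between the x axis of leaf_7 and the x axis of trimmer, either way round below 0.2 rad) and (x of leaf_9 in the frame of trimmer between -0.007 and 0.006 m and z of leaf_9 in the frame of trimmer between 0.024 and 0.036 m and angle between the x axis of leaf_9 and the x axis of trimmer, either way round below 0.2 rad) and (x of leaf_11 in the frame of trimmer between -0.007 and 0.006 m and z of leaf_11 in the frame of trimmer between 0.024 and 0.036 m and angle between the x axis of leaf_11 and the x axis of trimmer, either way round below 0.2 rad) and (x of leaf_13 in the frame of trimmer between -0.07 and -0.007 m and z of leaf_13 in the frame of trimmer between 0.024 and 0.036 m and angle between the x axis of leaf_13 and the x axis of trimmer, either way round below 0.2 rad) and contact force between leaf_13 and hold_down_c0 above 1 N))).
At the end, for the whole second after the job is handed in: every leaf thinner than the opening lies flat under the bar with its tab within 7 mm of it; the first one that binds lies flat where it stopped, its nose at the bar's front edge (no more than 6 mm short of it) or wedged part-way under; all thicker ones are within 15 mm of where they lay; all at rest ((((x of leaf_5 in the frame of trimmer between -0.007 and 0.006 m and z of leaf_5 in the frame of trimmer between 0.024 and 0.036 m and angle between the x axis of leaf_5 and the x axis of trimmer, either way round below 0.2 rad) and (x of leaf_7 in the frame of trimmer between -0.07 and -0.007 m and z of leaf_7 in the frame of trimmer between 0.024 and 0.036 m and angle between the x axis of leaf_7 and the x axis of trimmer, either way round below 0.2 rad) and distance of each of leaf_9, leaf_11, leaf_13 from where it was at the start of the episode below 0.015 m) or ((x of leaf_5 in the frame of trimmer between -0.007 and 0.006 m and z of leaf_5 in the frame of trimmer between 0.024 and 0.036 m and angle between the x axis of leaf_5 and the x axis of trimmer, either way round below 0.2 rad) and (x of leaf_7 in the frame of trimmer between -0.007 and 0.006 m and z of leaf_7 in the frame of trimmer between 0.024 and 0.036 m and angle between the x axis of leaf_7 and the x axis of trimmer, either way round below 0.2 rad) and (x of leaf_9 in the frame of trimmer between -0.07 and -0.007 m and z of leaf_9 in the frame of trimmer between 0.024 and 0.036 m and angle between the x axis of leaf_9 and the x axis of trimmer, either way round below 0.2 rad) and distance of each of leaf_11, leaf_13 from where it was at the start of the episode below 0.015 m) or ((x of leaf_5 in the frame of trimmer between -0.007 and 0.006 m and z of leaf_5 in the frame of trimmer between 0.024 and 0.036 m and angle between the x axis of leaf_5 and the x axis of trimmer, either way round below 0.2 rad) and (x of leaf_7 in the frame of trimmer between -0.007 and 0.006 m and z of leaf_7 in the frame of trimmer between 0.024 and 0.036 m and angle between the x axis of leaf_7 and the x axis of trimmer, either way round below 0.2 rad) and (x of leaf_9 in the frame of trimmer between -0.007 and 0.006 m and z of leaf_9 in the frame of trimmer between 0.024 and 0.036 m and angle between the x axis of leaf_9 and the x axis of trimmer, either way round below 0.2 rad) and (x of leaf_11 in the frame of trimmer between -0.07 and -0.007 m and z of leaf_11 in the frame of trimmer between 0.024 and 0.036 m and angle between the x axis of leaf_11 and the x axis of trimmer, either way round below 0.2 rad) and distance of leaf_13 from where it was at the start of the episode below 0.015 m) or ((x of leaf_5 in the frame of trimmer between -0.007 and 0.006 m and z of leaf_5 in the frame of trimmer between 0.024 and 0.036 m and angle between the x axis of leaf_5 and the x axis of trimmer, either way round below 0.2 rad) and (x of leaf_7 in the frame of trimmer between -0.007 and 0.006 m and z of leaf_7 in the frame of trimmer between 0.024 and 0.036 m and angle between the x axis of leaf_7 and the x axis of trimmer, either way round below 0.2 rad) and (x of leaf_9 in the frame of trimmer between -0.007 and 0.006 m and z of leaf_9 in the frame of trimmer between 0.024 and 0.036 m and angle between the x axis of leaf_9 and the x axis of trimmer, either way round below 0.2 rad) and (x of leaf_11 in the frame of trimmer between -0.007 and 0.006 m and z of leaf_11 in the frame of trimmer between 0.024 and 0.036 m and angle between the x axis of leaf_11 and the x axis of trimmer, either way round below 0.2 rad) and (x of leaf_13 in the frame of trimmer between -0.07 and -0.007 m and z of leaf_13 in the frame of trimmer between 0.024 and 0.036 m and angle between the x axis of leaf_13 and the x axis of trimmer, either way round below 0.2 rad))) and linear speed of each of leaf_5, leaf_7, leaf_9, leaf_11, leaf_13 below 0.01 m/s); the robot touches nothing.
It fails at once if a leaf is put to the bar before the next thinner one is fully in ((x of leaf_7 in the frame of trimmer above -0.068 m and not (x of leaf_5 in the frame of trimmer between -0.007 and 0.006 m and z of leaf_5 in the frame of trimmer between 0.024 and 0.036 m and angle between the x axis of leaf_5 and the x axis of trimmer, either way round below 0.2 rad)) or (x of leaf_9 in the frame of trimmer above -0.068 m and not (x of leaf_7 in the frame of trimmer between -0.007 and 0.006 m and z of leaf_7 in the frame of trimmer between 0.024 and 0.036 m and angle between the x axis of leaf_7 and the x axis of trimmer, either way round below 0.2 rad)) or (x of leaf_11 in the frame of trimmer above -0.068 m and not (x of leaf_9 in the frame of trimmer between -0.007 and 0.006 m and z of leaf_9 in the frame of trimmer between 0.024 and 0.036 m and angle between the x axis of leaf_9 and the x axis of trimmer, either way round below 0.2 rad)) or (x of leaf_13 in the frame of trimmer above -0.068 m and not (x of leaf_11 in the frame of trimmer between -0.007 and 0.006 m and z of leaf_11 in the frame of trimmer between 0.024 and 0.036 m and angle between the x axis of leaf_11 and the x axis of trimmer, either way round below 0.2 rad))).
It fails at once if a leaf is forced against the bar (over 45 N) (contact force between any of leaf_5, leaf_7, leaf_9, leaf_11, leaf_13 and hold_down_c0 above 45 N).
It fails at once if a leaf is tipped over (angle between any of leaf_5, leaf_7, leaf_9, leaf_11, leaf_13's own z axis and vertical above 0.5 rad).
It fails at once if something else on the bench is disturbed (moved over 30 mm) (distance of any of logbook, bottle_small, soft_jaw_0 from where it was at the start of the episode above 0.03 m).
It also fails if it takes over 72 s, if anything falls off the work surface, if the arm or the gripper's body presses on something with over 40 N, if the wrist force passes 120 N, or if a joint passes its speed limit or range.

### The arm

A 6-joint arm with a two-finger parallel gripper is mounted at the origin on a cart in front of the work surface, level with it; the furniture and walls round the work are solid. World frame = base frame: x ahead of the robot, y to its left, z up, the work surface at z = 0. Lengths are in m, angles in rad, forces in N, time in s.
With the tool pointing down it reaches from about 0.35 to 0.775 m from the base axis. Payload 5.5 kg.
Tool frame: the origin (TCP) lies on the centre line of the jaws, within the pads' length; the fingertips stand 8 mm ahead of it and the grasp point (between the pads) lies 11 mm behind it; z points along the fingers, y is the direction in which the jaws open and shut (so a half turn about z gives the same grasp; the last joint's range is limited). The gripper opens to 85 mm and grips with 20 to 120 N. Pads are 22 mm wide; open, the fingers measure 114 mm over their backs; the gripper's body (76 mm by 85 mm) begins 54 mm behind the grasp point. The pads swing forward as they close: fully open they stand 13 mm farther back than shut.
Start: joints at [-1.421, 0.313, 0.046, 1.304, 0, 1.431], TCP at [0.164, -0.551, 0.239] pointing down, gripper open.
Joint ranges: [-2.76, 2.76], [-0.86, 1.69], [-1.03, 1.26], [-2.2, 2.34], [-1.47, 1.5], [-3.14, 3.14]. Speed limits (rad/s): [2.57, 2.57, 3.14, 3.14, 3.14, 3.14].

### API

Orientations are given as a unit quaternion [w, x, y, z].
In Python, from workcell import env gives the robot as it stands. The module is installed in compiled form; this text tells all that it offers.
- The arm moves only by the tool play_rows, never from a script. Its argument "steps" is a list of rows, each an object with "claw": the closure in counts, from 0 (fully open) to 255 (shut); "dp": the shift along the tool's x, y, z in m, a list of three; "angular": the turn, a rotation vector about the tool's x, y, z in degrees, a list of three. In form: [{"claw": claw, "dp": [dx, dy, dz], "angular": [wx, wy, wz]}, ...]. A call has exactly 8 rows; each row shifts and turns the commanded pose from where the row before left it, along the tool's axes as they then stand; what a row does not reach is not made up. A row lasts 1/12 s, in which the tool goes at most 41.7 mm and 7.16 degrees, less where a joint would pass 70% of its speed; a pose out of reach is approached as far as the arm can. A call is refused whole if a number of a shift passes 0.0417 or a number of a turn 7.16, either way. A call with a gripper value outside its range is refused whole. The fingers move at their own pace and stop on an object; "force" is the grip in N (left out, the last holds). Time passes only in rows, so rows that do not move let the fingers close, or fill a call up. It gives the time, the measured TCP pose, the force and the opening at its end, in the units of the state.
- env.get_state(): the state, without advancing time (a new reading comes with each control period).
- env.read_camera(name): name is "scene" or "top" or "wrist"; returns (picture, depth): 400x640x3 uint8, red, green, blue; 400x640 float32, m along the optical axis (not along the pixel's ray), 0 where there is no reading.
- env.calibration(name): a dict with "fx", "fy", "cx", "cy" (pixels), "k1" (the pictures are not rectified: a ray, as slopes to the right and down, at radius r is drawn at 1 + k1 r^2 times it, then the intrinsics apply), "world_from_camera" (4x4, takes a point from camera to world coordinates); the wrist camera has in their place "hand_eye" (4x4, takes a point from camera to tool coordinates, whose origin is the TCP and whose axes are the flange's). Camera axes: x right, y down, z forward; pixel columns grow to the right and rows downward; lengths in m; the calibration is good to about 2 mm. A picture is of the moment at which its call begins: read the wrist's pose just before it. calibration takes no time and is no camera call.
- env.hand_in(): hands the job in, once; it reports no verdict.
The state is a dict: "clock": time; "joint_pos": joint angles; "qvel": joint speeds; "tau": joint torques, N m; "tcp_pos": TCP position; "orientation": TCP orientation; "wrist_force": force on the tool from outside, world axes, zero at the start; "ft_torque": the same for the moment, N m; "finger_gap": finger opening in m.
Only numpy, scipy, OpenCV 4.12 (cv2) and the standard library are available. Lean on these libraries where they do the work, as an engineer would, in place of code of your own. Each camera call takes 0.05 s, during which the arm holds its last target. There are 200 camera calls.

## Working session

There is one attempt and no reset: what is moved stays moved. The work goes in short steps, Python scripts to look and compute and a tool call to move; the robot and the scene stay as the last step left them, time stands still between calls to the robot, and variables do not carry over. Pictures are saved under pics/ and viewed, about 8 in all and at most 12, crops included, and the job is handed in when it is done.

Besides the shell and the picture viewer there is one more tool, called after "Request:" in YAML: its name, and indented under it one key for each argument. play_rows: Moves the arm, as the interface text tells. Its arguments: {"type":"object","properties":{"steps":{"type":"array","items":{"type":"object","properties":{"claw":{"type":"number"},"dp":{"type":"array","items":{"type":"number"}},"angular":{"type":"array","items":{"type":"number"}}}}},"force":{"type":"number"}},"required":["steps"]}

```bash
mkdir -p pics; cat > h.py <<'E'
import numpy as np, cv2
from workcell import env
def cam(n):
    s=env.get_state(); im,d=env.read_camera(n); c=env.calibration(n)
    if n=='wrist':
        from scipy.spatial.transform import Rotation as R
        q=s['orientation']; T=np.eye(4); T[:3,:3]=R.from_quat([q[1],q[2],q[3],q[0]]).as_matrix(); T[:3,3]=s['tcp_pos']
        W=T@np.array(c['hand_eye'])
    else: W=np.array(c['world_from_camera'])
    return im,d,c,W
def rays(c,W,uv):
    uv=np.asarray(uv,float).reshape(-1,1,2)
    K=np.array([[c['fx'],0,c['cx']],[0,c['fy'],c['cy']],[0,0,1.]])
    p=cv2.undistortPoints(uv,K,np.array([c['k1'],0,0,0.]))[:,0]
    return np.c_[p,np.ones(len(p))]
def onplane(c,W,uv,z):
    r=rays(c,W,uv)@W[:3,:3].T; o=W[:3,3]
    return o+r*((z-o[2])/r[:,2])[:,None]
def cloud(c,W,d):
    v,u=np.mgrid[:d.shape[0],:d.shape[1]]
    r=rays(c,W,np.c_[u.ravel(),v.ravel()])*d.reshape(-1,1)
    return (r@W[:3,:3].T+W[:3,3]).reshape(*d.shape,3)
E
python3 - <<'E'
from h import *
for n in ('top','scene'):
    im,d,c,W=cam(n); cv2.imwrite(f'pics/{n}0.png',im[...,::-1]); np.savez(f'{n}0.npz',im=im,d=d); print(n,W.round(3),c['fx'])
s=env.get_state(); print(s)
E
```

```text
top [[ 0.015 -0.998  0.062  0.42 ]
 [-1.    -0.013  0.028 -0.107]
 [-0.027 -0.062 -0.998  1.37 ]
 [ 0.     0.     0.     1.   ]] 466.5382748739731
scene [[-0.829 -0.412  0.379  0.137]
 [-0.559  0.588 -0.585  0.522]
 [ 0.018 -0.697 -0.717  0.789]
 [ 0.     0.     0.     1.   ]] 397.3100471758769
{'clock': 0.1, 'joint_pos': array([-1.42061059e+00,  3.13868710e-01,  4.51081540e-02,  1.30362940e+00,
       -1.43012097e-05,  1.43118553e+00]), 'qvel': array([-0.00073405, -0.00161085,  0.0041559 ,  0.00179362,  0.00145446,
       -0.00094221]), 'tau': array([ 1.97211666e-03, -4.81724274e+01,  2.99243975e+01,  1.27522746e-02,
       -2.22348986e-04,  9.82063113e-06]), 'tcp_pos': array([ 0.1642235 , -0.55058204,  0.23853661]), 'orientation': array([-7.96766495e-04,  9.89520285e-01,  1.44391723e-01, -1.13636203e-05]), 'wrist_force': array([-0.1274764 ,  0.04788093, -0.07718029]), 'ft_torque': array([ 0.03227324, -0.014524  ,  0.00866894]), 'finger_gap': 0.08529649980583633}
```

View pics/top0.png

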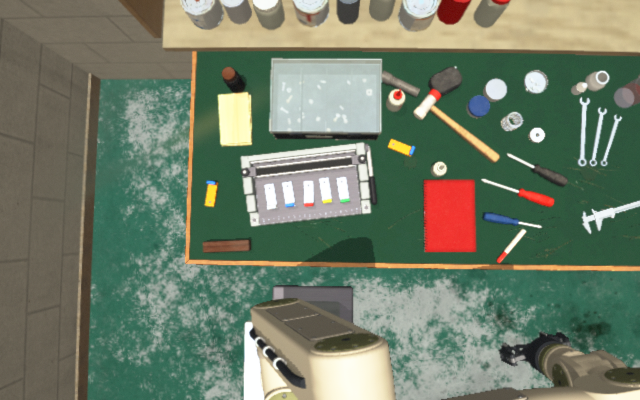

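View pics/scene0.png

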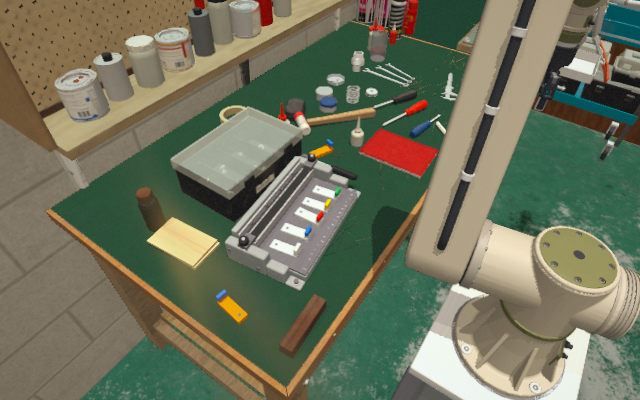

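The top view shows the trimmer at about (307,183). From left to right the leaves are white, blue, red, yellow and green (u 271–343, v≈190). The orange pieces at (211,193) and (400,148) are decoys.

```bash
cat > m.py <<'E'
from h import *
H={'white':(5,.027),'yellow':(7,.029),'green':(9,.031),'blue':(11,.033),'red':(13,.035)}
def masks(im):
    hsv=cv2.cvtColor(im,cv2.COLOR_RGB2HSV); h,s,v=[hsv[...,i].astype(int) for i in range(3)]
    sat=(s>120)&(v>90)
    return {'yellow':sat&(h>20)&(h<35),'green':sat&(h>45)&(h<85),'blue':sat&(h>95)&(h<125),'red':sat&((h<8)|(h>172))}
E
python3 - <<'E'
from m import *
im,d,c,W=cam('top'); P=cloud(c,W,d)
roi=np.zeros(d.shape,bool); roi[135:232,235:385]=1
t=roi&(d>0)
tb=t&(abs(P[...,2]-.03)<.006); print('table z',np.median(P[tb][:,2]))
z=P[...,2]
for k,m in masks(im).items():
    m&=roi; vu=np.argwhere(m)
    if len(vu): print(k,len(vu),onplane(c,W,[vu.mean(0)[::-1]],.03+H[k][1]).round(4), P[m].mean(0).round(4),P[m].min(0).round(3),P[m].max(0).round(3))
tr=t&(z>.02)&(z<.12)
r=cv2.minAreaRect(P[tr][:,:2].astype(np.float32)); print('trimmer rect',r)
# bar/carrier: heights along feed profile
for y0 in (.0,):
    u=310
    print([(v,P[v,u].round(3).tolist()) for v in range(140,226,3)])
cv2.imwrite('pics/crop0.png',cv2.resize(im[135:235,235:385,::-1],None,fx=5,fy=5,interpolation=cv2.INTER_CUBIC))
E
```

```text
table z 0.030702561851893795
yellow 24 [[ 0.5031 -0.0758  0.059 ]] [ 0.5033 -0.0757  0.056 ] [ 0.499 -0.087  0.03 ] [ 0.508 -0.065  0.064]
green 55 [[ 0.4706 -0.0409  0.061 ]] [ 0.4718 -0.0373  0.0202] [ 0.419 -0.218 -0.005] [0.678 0.194 0.068]
blue 23 [[0.4904 0.0286 0.063 ]] [0.4905 0.0287 0.0619] [0.487 0.019 0.035] [0.496 0.039 0.071]
red 28 [[ 0.4926 -0.0241  0.065 ]] [ 0.4928 -0.0239  0.062 ] [ 0.489 -0.035  0.027] [ 0.496 -0.012  0.074]
trimmer rect ((0.5640393495559692, -0.007673084735870361), (0.4160233438014984, 0.26034772396087646), 89.2782211303711)
[(140, [0.687, -0.022, 0.003]), (143, [0.678, -0.022, 0.001]), (146, [0.669, -0.022, 0.004]), (149, [0.646, -0.027, 0.083]), (152, [0.636, -0.028, 0.089]), (155, [0.63, -0.027, 0.074]), (158, [0.628, -0.025, 0.037]), (161, [0.616, -0.026, 0.059]), (164, [0.607, -0.027, 0.062]), (167, [0.598, -0.027, 0.064]), (170, [0.589, -0.027, 0.065]), (173, [0.585, -0.025, 0.028]), (176, [0.577, -0.025, 0.027]), (179, [0.567, -0.026, 0.033]), (182, [0.557, -0.027, 0.048]), (185, [0.549, -0.027, 0.045]), (188, [0.54, -0.027, 0.047]), (191, [0.532, -0.027, 0.041]), (194, [0.523, -0.027, 0.043]), (197, [0.515, -0.027, 0.04]), (200, [0.506, -0.028, 0.047]), (203, [0.496, -0.029, 0.065]), (206, [0.489, -0.027, 0.03]), (209, [0.481, -0.027, 0.029]), (212, [0.472, -0.027, 0.031]), (215, [0.464, -0.027, 0.028]), (218, [0.455, -0.027, 0.03]), (221, [0.447, -0.026, -0.002]), (224, [0.438, -0.026, 0.004])]
```

View pics/crop0.png

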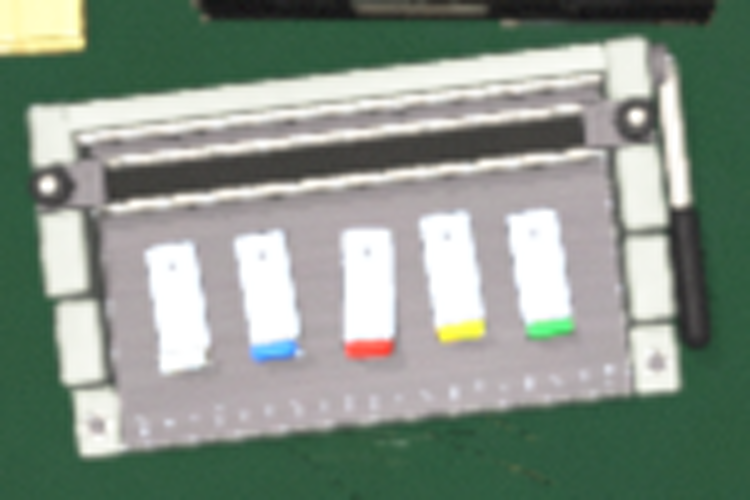

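Request:
play_rows:
  steps:
    - {"claw":255,"dp":[0.013,-0.013,0]}
    - {"claw":255,"dp":[0.026,-0.027,0]}
    - {"claw":255,"dp":[0.026,-0.027,0]}
    - {"claw":255,"dp":[0.026,-0.027,0]}
    - {"claw":255,"dp":[0.026,-0.027,0]}
    - {"claw":255,"dp":[0.026,-0.027,0]}
    - {"claw":255,"dp":[0.026,-0.027,0]}
    - {"claw":255,"dp":[0.026,-0.027,0]}
  force: 40

```text
invalid input at $.steps[0]: expected keys claw, dp, angular
```

Request:
play_rows:
  steps:
    - {"claw":255,"dp":[0.026,-0.027,0]}
    - {"claw":255,"dp":[0.026,-0.027,0]}
    - {"claw":255,"dp":[0.026,-0.027,0]}
    - {"claw":255,"dp":[0.026,-0.027,0]}
    - {"claw":255,"dp":[0.026,-0.027,0]}
    - {"claw":255,"dp":[0.026,-0.027,0]}
    - {"claw":255,"dp":[0.026,-0.027,0],"angular":[0,0,5]}
    - {"claw":255,"dp":[0.013,-0.013,0],"angular":[0,0,5]}

```text
invalid input at $.steps[0]: expected keys claw, dp, angular
```

```bash
python3 - <<'E'
from m import *
im,d,c,W=cam('wrist'); P=cloud(c,W,d); s=env.get_state(); print(s['tcp_pos'],s['orientation'],s['wrist_force'],s['finger_gap'],s['clock']); print(W.round(3),c['fx'],(d>0).mean())
cv2.imwrite('pics/w0.png',im[...,::-1]); np.savez('w0.npz',im=im,d=d,P=P,W=W)
E
```

```text
[ 0.16426483 -0.5507181   0.23875324] [-5.63887673e-04  9.89521055e-01  1.44387545e-01  1.30086659e-06] [ 0.28066704 -0.53181684  0.05062021] 0.08549817998234614 0.2
[[ 0.285 -0.916 -0.283  0.236]
 [-0.958 -0.273 -0.084 -0.529]
 [-0.     0.295 -0.956  0.373]
 [ 0.     0.     0.     1.   ]] 318.77532866965504 0.99605078125
```

View pics/w0.png

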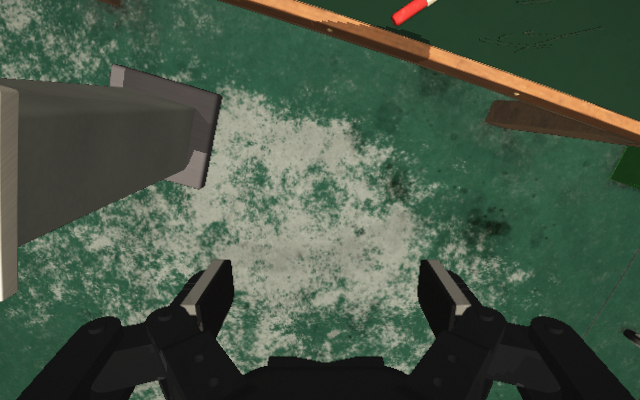

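The arm has not moved: the rows need all three keys.

Request:
play_rows:
  steps:
    - {"claw":255,"dp":[0.013,-0.013,0],"angular":[0,0,0]}
    - {"claw":255,"dp":[0.026,-0.027,0],"angular":[0,0,0]}
    - {"claw":255,"dp":[0.026,-0.027,0],"angular":[0,0,0]}
    - {"claw":255,"dp":[0.026,-0.027,0],"angular":[0,0,0]}
    - {"claw":255,"dp":[0.026,-0.027,0],"angular":[0,0,0]}
    - {"claw":255,"dp":[0.026,-0.027,0],"angular":[0,0,0]}
    - {"claw":255,"dp":[0.026,-0.027,0],"angular":[0,0,0]}
    - {"claw":255,"dp":[0.026,-0.027,0],"angular":[0,0,0]}
  force: 40

```text
clock: 0.87
tcp_pos: [0.2938, -0.3, 0.2393]
orientation: [0.0, 0.99, 0.144, 0.0]
wrist_force: [0.7, -0.5, -0.0]
finger_gap: 0.0001
```

Request:
play_rows:
  steps:
    - {"claw":255,"dp":[0.029,-0.027,0],"angular":[0,0,0]}
    - {"claw":255,"dp":[0.029,-0.027,0],"angular":[0,0,0]}
    - {"claw":255,"dp":[0.029,-0.027,0],"angular":[0,0,0]}
    - {"claw":255,"dp":[0.029,-0.027,0],"angular":[0,0,0]}
    - {"claw":255,"dp":[0.029,-0.027,0],"angular":[0,0,0]}
    - {"claw":255,"dp":[0.029,-0.027,0],"angular":[0,0,5]}
    - {"claw":255,"dp":[0.015,-0.013,0],"angular":[0,0,5]}
    - {"claw":255,"dp":[0,0,0],"angular":[0,0,0]}

```text
clock: 1.53
tcp_pos: [0.4276, -0.078, 0.2393]
orientation: [-0.0, 0.998, 0.059, 0.0]
wrist_force: [-0.1, 0.9, -0.3]
finger_gap: 0.0001
```

```bash
python3 - <<'E'
from m import *
im,d,c,W=cam('wrist'); P=cloud(c,W,d); s=env.get_state(); print(s['tcp_pos'],s['orientation'],s['wrist_force'],s['finger_gap'],s['clock']); print(W.round(3),c['fx'],(d>0).mean())
cv2.imwrite('pics/w1.png',im[...,::-1]); np.savez('w1.npz',im=im,d=d,P=P,W=W)
E
```

```text
[ 0.42664546 -0.07935116  0.23913914] [ 2.06252683e-05  9.98205538e-01  5.98807165e-02 -6.35945926e-05] [-0.40552274  0.28591867  0.21131692] 0.00036336950198012625 1.5833
[[ 0.117 -0.949 -0.292  0.502]
 [-0.993 -0.111 -0.035 -0.069]
 [ 0.001  0.294 -0.956  0.374]
 [ 0.     0.     0.     1.   ]] 318.77532866965504 0.996015625
```

View pics/w1.png

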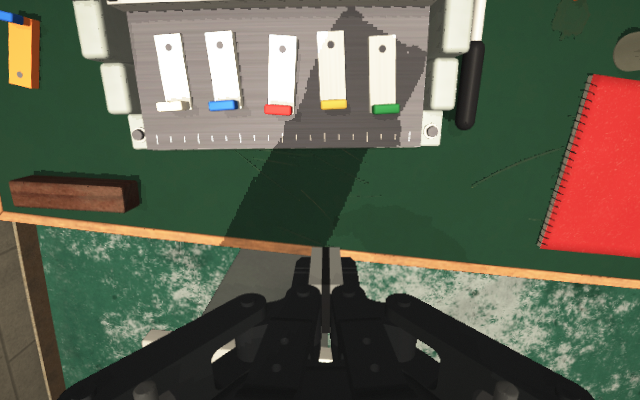

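The wrist view shows the tabs at v≈107: white u=172, blue 223, red 278, yellow 333, green 385. The table's front edge is at v≈147.

```bash
cat > tabs.py <<'E'
from m import *
def tabs(im,P,c,W,roi,tr=None):
    z=P[...,2]; out={}
    ms=masks(im); hsv=cv2.cvtColor(im,cv2.COLOR_RGB2HSV)
    ms['white']=(hsv[...,1]<60)&(z>.046)&(z<.066)&(P[...,1]>.05)&(P[...,1]<.12)
    for k,m in ms.items():
        m=m&roi&(z>.04)&(z<.075)
        n,l,st,_=cv2.connectedComponentsWithStats(m.astype(np.uint8))
        if n<2: continue
        m=l==1+np.argmax(st[1:,4])
        vu=np.argwhere(m); Q=onplane(c,W,vu[:,::-1],.03+H[k][1])
        out[k]=cv2.minAreaRect(Q[:,:2].astype(np.float32)),len(vu),Q
    return out
E
python3 - <<'E'
from tabs import *
c=env.calibration('wrist'); f=np.load('w1.npz'); im,d,P,W=[f[k] for k in('im','d','P','W')]
roi=np.zeros(d.shape,bool); roi[3:140,125:430]=1
z=P[...,2]
tb=P[110:140,150:420][...,2]; print('table z',np.median(tb),'bench',np.median(z[160:200,450:530]))
# table front edge by depth
pts=[]
for u in range(160,415,3):
    col=z[120:165,u]; i=np.argmax(col<.015); pts.append((u,120+i))
Q=onplane(c,W,pts,.03); p=np.polyfit(Q[:,1],Q[:,0],1); r=Q[:,0]-np.polyval(p,Q[:,1]); print('front edge x=a*y+b',p,'rms',r.std(),'yaw deg',np.degrees(np.arctan(-p[0])))
# bar front edge
pts=[]
for u in range(150,415,3):
    col=z[0:30,u]; g=np.argmax(col<.045)
    if g>0: pts.append((u,g-.5))
if len(pts)>10:
    for h in(.066,.05):
        Q=onplane(c,W,pts,h); p2=np.polyfit(Q[:,1],Q[:,0],1); print('bar',len(pts),h,p2,pts[0],pts[-1],np.degrees(np.arctan(-p2[0])))
yaw=np.arctan(-p[0]); e=np.array([np.cos(yaw),np.sin(yaw)]);n=np.array([-e[1],e[0]])
print('e',e)
for k,(r,N,Q) in tabs(im,P,c,W,roi).items():
    a=Q[:,:2]@e; b=Q[:,:2]@n
    print(k,N,np.round(r[0],4),np.round(r[1],4),round(r[2],1),'rear along feed',a.min().round(4),'front',a.max().round(4),'lat',((b.min()+b.max())/2).round(4),'w',np.ptp(b).round(4))
print('front edge a',(p[1]*e[0]))
# cheeks lateral
s=env.get_state();t=s['tcp_pos'][:2]; print('tcp a,b',t@e,t@n)
E
```

```text
table z 0.029935836102292834 bench -2.372650385770725e-05
front edge x=a*y+b [-0.12543127  0.44884729] rms 0.0003003925830435323 yaw deg 7.149344601352322
bar 89 0.066 [-0.12615051  0.57838249] (150, np.float64(7.5)) (414, np.float64(2.5)) 7.189912173422182
bar 89 0.05 [-0.12615051  0.58280003] (150, np.float64(7.5)) (414, np.float64(2.5)) 7.189912173422102
e [0.99222512 0.12445605]
yellow 218 [ 0.5045 -0.0767] [0.0081 0.0238] 9.5 rear along feed 0.4873 front 0.4955 lat -0.139 w 0.0237
green 220 [ 0.5059 -0.1261] [0.0079 0.0237] 10.2 rear along feed 0.4825 front 0.4907 lat -0.1882 w 0.0239
blue 241 [0.4917 0.0266] [0.0081 0.0265] 10.1 rear along feed 0.4868 front 0.4956 lat -0.0348 w 0.0262
red 262 [ 0.4936 -0.0254] [0.0089 0.0254] 2.6 rear along feed 0.4815 front 0.4916 lat -0.0866 w 0.0254
white 350 [0.5719 0.083 ] [0.0041 0.0726] 5.4 rear along feed 0.576 front 0.581 lat 0.0111 w 0.0725
front edge a 0.44535755889331863
tcp a,b 0.41345261294985813 -0.1318328213844926
```

```bash
python3 - <<'E'
from tabs import *
c=env.calibration('wrist'); f=np.load('w1.npz'); im,d,P,W=[f[k] for k in('im','d','P','W')]
roi=np.zeros(d.shape,bool); roi[80:125,145:200]=1
e=np.array([0.99222512,0.12445605]);n=np.array([-e[1],e[0]])
r,N,Q=tabs(im,P,c,W,roi)['white']; a=Q[:,:2]@e; b=Q[:,:2]@n; print(N,r,a.min(),a.max(),(b.min()+b.max())/2,np.ptp(b))
for v in range(90,118,2): print(v,P[v,172].round(4),im[v,172])
E
```

```text
261 ((0.48530590534210205, 0.07885067164897919), (0.009299622848629951, 0.027775149792432785), 9.988579750061035) 0.4865993687093281 0.4958789227691028 0.017763246525548657 0.027973161735510482
90 [0.5    0.087  0.0351] [255 255 255]
92 [0.498  0.0872 0.0347] [255 255 255]
94 [0.496  0.0874 0.0342] [255 255 255]
96 [0.4941 0.087  0.0352] [255 255 255]
98 [0.4922 0.0867 0.036 ] [248 245 234]
100 [0.4902 0.0871 0.0351] [246 240 226]
102 [0.4891 0.0773 0.0564] [255 255 253]
104 [0.4873 0.0767 0.0579] [255 255 255]
106 [0.4854 0.0767 0.0579] [255 255 255]
108 [0.4835 0.0769 0.0576] [255 255 255]
110 [0.4816 0.0773 0.0567] [254 251 239]
112 [0.4778 0.0899 0.0295] [161 150 143]
114 [0.4758 0.0895 0.0303] [167 153 147]
116 [0.4737 0.0897 0.03  ] [166 156 146]
```

Request:
play_rows:
  steps:
    - {"claw":255,"dp":[0.005,-0.015,0.01],"angular":[0,0,0]}
    - {"claw":255,"dp":[0.006,-0.025,0.02],"angular":[0,0,0]}
    - {"claw":255,"dp":[0.006,-0.025,0.02],"angular":[0,0,0]}
    - {"claw":255,"dp":[0.006,-0.025,0.02],"angular":[0,0,0]}
    - {"claw":255,"dp":[0.006,-0.025,0.02],"angular":[0,0,0]}
    - {"claw":255,"dp":[0.006,-0.025,0.02],"angular":[0,0,0]}
    - {"claw":255,"dp":[0.006,-0.01,0.02],"angular":[0,0,0]}
    - {"claw":255,"dp":[0,0,0.01],"angular":[0,0,0]}

```text
clock: 2.25
tcp_pos: [0.4485, 0.0736, 0.0971]
orientation: [-0.0, 0.998, 0.059, -0.001]
wrist_force: [0.0, 0.1, 0.1]
finger_gap: -0.0001
```

```bash
cat > st.py <<'E'
from workcell import env
import numpy as np
e=np.array([0.99222512,0.12445605]);n=np.array([-e[1],e[0]])
def st():
    s=env.get_state();t=s['tcp_pos'];q=s['orientation']
    print('a,b,z',(t[:2]@e).round(4),(t[:2]@n).round(4),t[2].round(4),'yaw',np.degrees(2*np.arctan2(q[2],q[1])).round(2),'F',s['wrist_force'].round(2),'t',s['clock'])
E
python3 - <<'E'
from tabs import *
from st import *
f=np.load('w1.npz'); P=f['P']; Q=P[244:300,310:345]; print('old tip z offset',[(v,(P[v,318]-[.42665,-.07935,.23914]).round(4).tolist()) for v in range(246,262,3)])
im,d,c,W=cam('wrist');P=cloud(c,W,d); st(); cv2.imwrite('pics/w2.png',im[...,::-1])
t=env.get_state()['tcp_pos']
for u in (310,318,334,342): print(u,[(v,(P[v,u]-t).round(4).tolist()) for v in range(246,264,3)])
E
```

```text
old tip z offset [(246, [-0.0971, -0.0008, -0.2402]), (249, [0.0109, 0.0061, -0.0021]), (252, [0.0114, 0.006, 0.0021]), (255, [0.0112, 0.0059, 0.0046]), (258, [0.0114, 0.0059, 0.0081]), (261, [0.0113, 0.0058, 0.0106])]
a,b,z 0.4529 0.0165 0.096 yaw 6.72 F [ 0.08 -1.03 -1.81] t 2.3
310 [(246, [-0.0322, 0.0092, -0.0962]), (249, [-0.0349, 0.0089, -0.0963]), (252, [-0.0374, 0.0086, -0.0961]), (255, [-0.0401, 0.0084, -0.0963]), (258, [0.0077, 0.0089, 0.002]), (261, [0.0072, 0.0087, 0.0041])]
318 [(246, [-0.0314, 0.0029, -0.0962]), (249, [0.0113, 0.0056, -0.0008]), (252, [0.0122, 0.0056, 0.0041]), (255, [0.0115, 0.0055, 0.0058]), (258, [0.0116, 0.0054, 0.009]), (261, [0.0113, 0.0053, 0.0111])]
334 [(246, [-0.03, -0.0098, -0.0963]), (249, [0.0128, -0.0018, 0.0005]), (252, [0.0125, -0.0017, 0.003]), (255, [0.0125, -0.0016, 0.0062]), (258, [0.0123, -0.0016, 0.0087]), (261, [0.0125, -0.0015, 0.0119])]
342 [(246, [-0.0296, -0.0162, -0.0971]), (249, [-0.0317, -0.0164, -0.096]), (252, [-0.0344, -0.0168, -0.0961]), (255, [-0.0371, -0.0172, -0.0963]), (258, [0.0089, -0.006, 0.001]), (261, [0.009, -0.0058, 0.0043])]
```

View pics/w2.png

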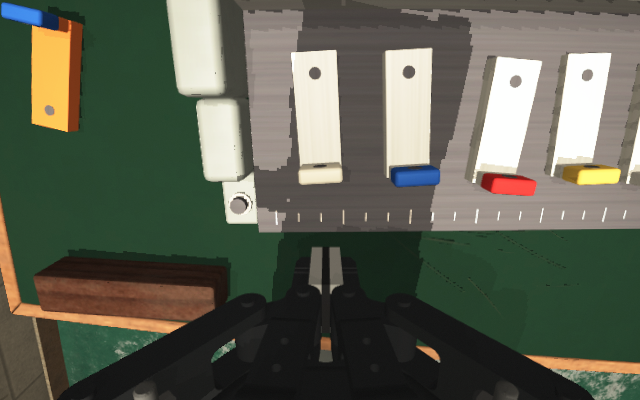

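Request:
play_rows:
  steps:
    - {"claw":255,"dp":[0,0,0.012],"angular":[0,0,-0.4]}
    - {"claw":255,"dp":[0,0,0.018],"angular":[0,0,0]}
    - {"claw":255,"dp":[0,0,0.015],"angular":[0,0,0]}
    - {"claw":255,"dp":[0,0,0.007],"angular":[0,0,0]}
    - {"claw":255,"dp":[0.004,0,0],"angular":[0,0,0]}
    - {"claw":255,"dp":[0.006,0,0],"angular":[0,0,0]}
    - {"claw":255,"dp":[0.003,0,0],"angular":[0,0,0]}
    - {"claw":255,"dp":[0,0,0],"angular":[0,0,0]}

```text
clock: 2.97
tcp_pos: [0.4647, 0.074, 0.0485]
orientation: [0.0, 0.998, 0.061, 0.002]
wrist_force: [0.3, 0.8, 0.5]
finger_gap: 0.0001
```

```bash
python3 - <<'E'
from tabs import *
from st import *
im,d,c,W=cam('wrist');P=cloud(c,W,d); st(); cv2.imwrite('pics/w3.png',im[...,::-1])
t=env.get_state()['tcp_pos']
print('tip',[(v,P[v,318].round(4).tolist()) for v in range(238,262,3)])
E
```

```text
a,b,z 0.4695 0.0158 0.0483 yaw 7.0 F [-0.14 -0.3   0.36] t 3.0167
tip [(238, [0.4848, 0.0797, 0.0569]), (241, [0.4841, 0.0796, 0.0586]), (244, [0.482, 0.0794, 0.057]), (247, [0.4747, 0.0788, 0.0441]), (250, [0.4755, 0.0788, 0.0491]), (253, [0.475, 0.0787, 0.0511]), (256, [0.4751, 0.0786, 0.0545]), (259, [0.4754, 0.0786, 0.0579])]
```

View pics/w3.png

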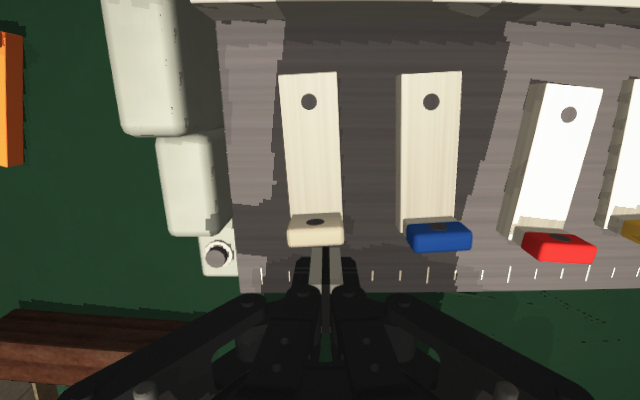

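Request:
play_rows:
  steps:
    - {"claw":255,"dp":[0,-0.004,0.004],"angular":[0,0,0]}
    - {"claw":255,"dp":[0.003,0,0],"angular":[0,0,0]}
    - {"claw":255,"dp":[0.004,0,0],"angular":[0,0,0]}
    - {"claw":255,"dp":[0.005,0,0],"angular":[0,0,0]}
    - {"claw":255,"dp":[0.007,0,0],"angular":[0,0,0]}
    - {"claw":255,"dp":[0.008,0,0],"angular":[0,0,0]}
    - {"claw":255,"dp":[0.008,0,0],"angular":[0,0,0]}
    - {"claw":255,"dp":[0.006,0,0],"angular":[0,0,0]}

```text
clock: 3.68
tcp_pos: [0.5041, 0.0833, 0.0433]
orientation: [0.0, 0.998, 0.061, 0.0]
wrist_force: [0.2, -0.8, 0.9]
finger_gap: -0.0001
```

Request:
play_rows:
  steps:
    - {"claw":255,"dp":[0.007,0,0],"angular":[0,0,0]}
    - {"claw":255,"dp":[0.007,0,0],"angular":[0,0,0]}
    - {"claw":255,"dp":[0.007,0,0],"angular":[0,0,0]}
    - {"claw":255,"dp":[0.006,0,0],"angular":[0,0,0]}
    - {"claw":255,"dp":[0.005,0,0],"angular":[0,0,0]}
    - {"claw":255,"dp":[0.003,0,0],"angular":[0,0,0]}
    - {"claw":255,"dp":[0.002,0,0],"angular":[0,0,0]}
    - {"claw":255,"dp":[0,0,0],"angular":[0,0,0]}

```text
clock: 4.35
tcp_pos: [0.5397, 0.0877, 0.0433]
orientation: [0.0, 0.998, 0.061, 0.0]
wrist_force: [0.3, -0.2, 0.5]
finger_gap: 0.0003
```

```bash
python3 -c "
from st import *
st()"
```

```text
a,b,z 0.5465 0.0199 0.0433 yaw 7.0 F [ 0.35 -0.18  0.52] t 4.35
```

Request:
play_rows:
  steps:
    - {"claw":255,"dp":[0.002,0,0],"angular":[0,0,0]}
    - {"claw":255,"dp":[0.002,0,0],"angular":[0,0,0]}
    - {"claw":255,"dp":[0.001,0,0],"angular":[0,0,0]}
    - {"claw":255,"dp":[0.001,0,0],"angular":[0,0,0]}
    - {"claw":255,"dp":[0.001,0,0],"angular":[0,0,0]}
    - {"claw":255,"dp":[0.001,0,0],"angular":[0,0,0]}
    - {"claw":255,"dp":[0.0005,0,0],"angular":[0,0,0]}
    - {"claw":255,"dp":[0,0,0],"angular":[0,0,0]}

```text
clock: 5.02
tcp_pos: [0.5479, 0.0888, 0.0433]
orientation: [0.0, 0.998, 0.061, 0.0]
wrist_force: [-0.4, -0.2, -0.2]
finger_gap: -0.0001
```

```bash
python3 - <<'E'
from tabs import *
from st import *
im,d,c,W=cam('wrist');P=cloud(c,W,d); st(); cv2.imwrite('pics/w4.png',im[...,::-1])
E
```

```text
a,b,z 0.5547 0.0199 0.0433 yaw 7.0 F [ 0.17 -0.31 -0.29] t 5.0667
```

View pics/w4.png

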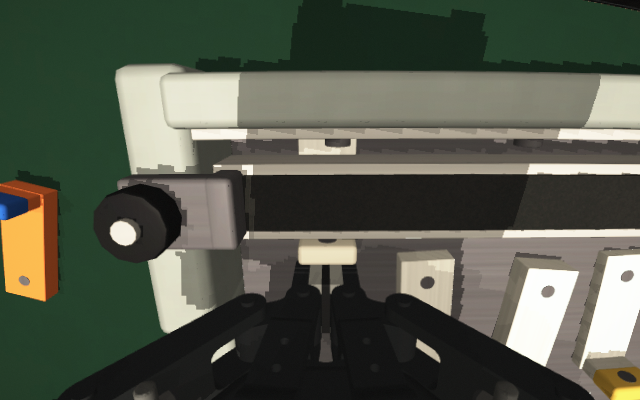

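The leaf slides in fine. Its tab at (327,250) is a few mm from the bar.

Request:
play_rows:
  steps:
    - {"claw":255,"dp":[0.0005,0,0],"angular":[0,0,0]}
    - {"claw":255,"dp":[0.0005,0,0],"angular":[0,0,0]}
    - {"claw":255,"dp":[0.0005,0,0],"angular":[0,0,0]}
    - {"claw":255,"dp":[0.0005,0,0],"angular":[0,0,0]}
    - {"claw":255,"dp":[0.0005,0,0],"angular":[0,0,0]}
    - {"claw":255,"dp":[0.0005,0,0],"angular":[0,0,0]}
    - {"claw":255,"dp":[0,0,0],"angular":[0,0,0]}
    - {"claw":255,"dp":[0,0,0],"angular":[0,0,0]}

```text
clock: 5.73
tcp_pos: [0.5509, 0.0891, 0.0433]
orientation: [0.0, 0.998, 0.061, 0.0]
wrist_force: [-0.2, -0.1, 0.5]
finger_gap: 0.0001
```

```bash
python3 -c "
from st import *
st()"
```

```text
a,b,z 0.5577 0.0199 0.0433 yaw 7.01 F [-0.18 -0.15  0.47] t 5.7333
```

Request:
play_rows:
  steps:
    - {"claw":255,"dp":[0.0004,0,0],"angular":[0,0,0]}
    - {"claw":255,"dp":[0.0004,0,0],"angular":[0,0,0]}
    - {"claw":255,"dp":[0.0004,0,0],"angular":[0,0,0]}
    - {"claw":255,"dp":[0.0004,0,0],"angular":[0,0,0]}
    - {"claw":255,"dp":[0.0004,0,0],"angular":[0,0,0]}
    - {"claw":255,"dp":[0,0,0],"angular":[0,0,0]}
    - {"claw":255,"dp":[0,0,0],"angular":[0,0,0]}
    - {"claw":255,"dp":[0,0,0],"angular":[0,0,0]}

```text
clock: 6.4
tcp_pos: [0.5529, 0.0894, 0.0433]
orientation: [0.0, 0.998, 0.061, 0.0]
wrist_force: [0.0, 0.2, -0.8]
finger_gap: -0.0001
```

```bash
python3 -c "
from st import *
st()"
```

```text
a,b,z 0.5597 0.0199 0.0433 yaw 7.0 F [ 0.03  0.25 -0.81] t 6.4
```

Request:
play_rows:
  steps:
    - {"claw":255,"dp":[0.0004,0,0],"angular":[0,0,0]}
    - {"claw":255,"dp":[0.0004,0,0],"angular":[0,0,0]}
    - {"claw":255,"dp":[0.0004,0,0],"angular":[0,0,0]}
    - {"claw":255,"dp":[0.0004,0,0],"angular":[0,0,0]}
    - {"claw":255,"dp":[0.0004,0,0],"angular":[0,0,0]}
    - {"claw":255,"dp":[0,0,0],"angular":[0,0,0]}
    - {"claw":255,"dp":[0,0,0],"angular":[0,0,0]}
    - {"claw":255,"dp":[0,0,0],"angular":[0,0,0]}

```text
clock: 7.07
tcp_pos: [0.5537, 0.0895, 0.0431]
orientation: [0.0, 0.998, 0.061, -0.001]
wrist_force: [-4.0, -1.6, 4.3]
finger_gap: -0.0004
```

```bash
python3 - <<'E'
from tabs import *
from st import *
im,d,c,W=cam('wrist');P=cloud(c,W,d); st(); np.savez('w5.npz',im=im,P=P,d=d)
for u in (312,320,328,336): print(u,[(v,(P[v,u][:2]@e).round(4),P[v,u,2].round(3)) for v in range(222,262,4)])
E
```

```text
a,b,z 0.5606 0.0199 0.0431 yaw 7.0 F [-5.85 -1.8   3.32] t 7.1167
312 [(222, np.float64(0.593), np.float64(0.063)), (226, np.float64(0.5914), np.float64(0.063)), (230, np.float64(0.5898), np.float64(0.063)), (234, np.float64(0.5884), np.float64(0.064)), (238, np.float64(0.5866), np.float64(0.064)), (242, np.float64(0.5846), np.float64(0.063)), (246, np.float64(0.5825), np.float64(0.062)), (250, np.float64(0.5809), np.float64(0.063)), (254, np.float64(0.5766), np.float64(0.057)), (258, np.float64(0.5743), np.float64(0.057))]
320 [(222, np.float64(0.5931), np.float64(0.063)), (226, np.float64(0.5917), np.float64(0.064)), (230, np.float64(0.5897), np.float64(0.063)), (234, np.float64(0.5884), np.float64(0.064)), (238, np.float64(0.5864), np.float64(0.063)), (242, np.float64(0.5844), np.float64(0.063)), (246, np.float64(0.5826), np.float64(0.062)), (250, np.float64(0.5806), np.float64(0.062)), (254, np.float64(0.636), np.float64(0.178)), (258, np.float64(0.5748), np.float64(0.057))]
328 [(222, np.float64(0.5931), np.float64(0.064)), (226, np.float64(0.5915), np.float64(0.064)), (230, np.float64(0.5895), np.float64(0.063)), (234, np.float64(0.5884), np.float64(0.064)), (238, np.float64(0.5867), np.float64(0.064)), (242, np.float64(0.5847), np.float64(0.063)), (246, np.float64(0.5824), np.float64(0.062)), (250, np.float64(0.5806), np.float64(0.062)), (254, np.float64(0.5763), np.float64(0.057)), (258, np.float64(0.5745), np.float64(0.057))]
336 [(222, np.float64(0.5931), np.float64(0.064)), (226, np.float64(0.5918), np.float64(0.064)), (230, np.float64(0.5895), np.float64(0.063)), (234, np.float64(0.5883), np.float64(0.064)), (238, np.float64(0.5867), np.float64(0.064)), (242, np.float64(0.5849), np.float64(0.064)), (246, np.float64(0.5822), np.float64(0.062)), (250, np.float64(0.5811), np.float64(0.063)), (254, np.float64(0.5772), np.float64(0.059)), (258, np.float64(0.5753), np.float64(0.059))]
```

Request:
play_rows:
  steps:
    - {"claw":255,"dp":[-0.004,0,0],"angular":[0,0,0]}
    - {"claw":255,"dp":[-0.012,0,0],"angular":[0,0,0]}
    - {"claw":255,"dp":[-0.018,0,0],"angular":[0,0,0]}
    - {"claw":255,"dp":[-0.02,0,0],"angular":[0,0,0]}
    - {"claw":255,"dp":[-0.02,0,0],"angular":[0,0,0]}
    - {"claw":255,"dp":[-0.018,0,0],"angular":[0,0,0]}
    - {"claw":255,"dp":[-0.012,0,-0.01],"angular":[0,0,0]}
    - {"claw":255,"dp":[-0.001,0,-0.02],"angular":[0,0,0]}

```text
clock: 7.78
tcp_pos: [0.4463, 0.0768, 0.0715]
orientation: [-0.0, 0.998, 0.061, -0.003]
wrist_force: [-0.4, 0.7, -0.1]
finger_gap: 0.0002
```

Request:
play_rows:
  steps:
    - {"claw":255,"dp":[0,0.01,-0.01],"angular":[0,0,0]}
    - {"claw":255,"dp":[0,0.025,0],"angular":[0,0,0]}
    - {"claw":255,"dp":[0,0.03,0],"angular":[0,0,0]}
    - {"claw":255,"dp":[0,0.03,0],"angular":[0,0,0]}
    - {"claw":255,"dp":[0,0.03,0],"angular":[0,0,0]}
    - {"claw":255,"dp":[0,0.022,0],"angular":[0,0,0]}
    - {"claw":255,"dp":[0,0.011,0],"angular":[0,0,0]}
    - {"claw":255,"dp":[0,0,0],"angular":[0,0,0]}

```text
clock: 8.45
tcp_pos: [0.4711, -0.0822, 0.0836]
orientation: [0.001, 0.998, 0.06, 0.001]
wrist_force: [-0.4, 0.4, -0.6]
finger_gap: 0.0
```

```bash
cat > look.py <<'E'
from tabs import *
from st import *
def look(name=None):
    im,d,c,W=cam('wrist');P=cloud(c,W,d); st(); roi=np.ones(d.shape,bool); roi[:,:60]=0
    for k,(r,N,Q) in tabs(im,P,c,W,roi).items():
        a=Q[:,:2]@e;b=Q[:,:2]@n
        print(k,N,'rear',a.min().round(4),'front',a.max().round(4),'b',((b.min()+b.max())/2).round(4),'w',np.ptp(b).round(4))
    if name: cv2.imwrite(f'pics/{name}.png',im[...,::-1])
E
python3 -c "
from look import *
look('w6')"
```

```text
a,b,z 0.4566 -0.1386 0.0834 yaw 6.89 F [-0.43  0.04 -0.43] t 8.5
yellow 252 rear 0.4884 front 0.4942 b -0.1384 w 0.0221
green 660 rear 0.4827 front 0.4912 b -0.1888 w 0.0235
blue 750 rear 0.4871 front 0.4965 b -0.0337 w 0.0247
red 1005 rear 0.4819 front 0.4946 b -0.0878 w 0.0271
white 123 rear 0.5763 front 0.5806 b -0.023 w 0.0093
```

Request:
play_rows:
  steps:
    - {"claw":255,"dp":[0,0,0.01],"angular":[0,0,-0.2]}
    - {"claw":255,"dp":[0,0,0.015],"angular":[0,0,0]}
    - {"claw":255,"dp":[0,0,0.01],"angular":[0,0,0]}
    - {"claw":255,"dp":[0.004,0,0.004],"angular":[0,0,0]}
    - {"claw":255,"dp":[0.007,0,0],"angular":[0,0,0]}
    - {"claw":255,"dp":[0.005,0,0],"angular":[0,0,0]}
    - {"claw":255,"dp":[0.004,0,0],"angular":[0,0,0]}
    - {"claw":255,"dp":[0.004,0,0],"angular":[0,0,0]}

```text
clock: 9.17
tcp_pos: [0.4948, -0.0768, 0.0448]
orientation: [0.0, 0.998, 0.063, 0.001]
wrist_force: [-1.0, 0.1, 0.8]
finger_gap: 0.0001
```

```bash
python3 -c "
from look import *
look('w7')"
```

```text
a,b,z 0.4821 -0.138 0.0449 yaw 7.24 F [ 0.68 -0.3   0.11] t 9.2167
yellow 1 rear 0.5058 front 0.5058 b -0.133 w 0.0
green 642 rear 0.4835 front 0.4908 b -0.1893 w 0.022
blue 842 rear 0.4874 front 0.4965 b -0.0356 w 0.021
red 1494 rear 0.4823 front 0.4965 b -0.087 w 0.0257
```

View pics/w7.png

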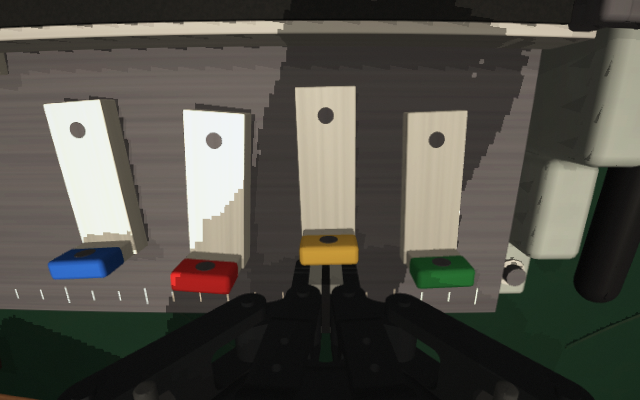

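Request:
play_rows:
  steps:
    - {"claw":255,"dp":[0.004,0,0],"angular":[0,0,0]}
    - {"claw":255,"dp":[0.005,0,0],"angular":[0,0,0]}
    - {"claw":255,"dp":[0.003,0,0],"angular":[0,0,0]}
    - {"claw":255,"dp":[0.001,0,0],"angular":[0,0,0]}
    - {"claw":255,"dp":[0.001,0,0],"angular":[0,0,0]}
    - {"claw":255,"dp":[0.001,0,0],"angular":[0,0,0]}
    - {"claw":255,"dp":[0.001,0,0],"angular":[0,0,0]}
    - {"claw":255,"dp":[0.001,0,0],"angular":[0,0,0]}

```text
clock: 9.88
tcp_pos: [0.5104, -0.0749, 0.0443]
orientation: [0.0, 0.998, 0.063, -0.0]
wrist_force: [-0.9, 0.5, -0.9]
finger_gap: 0.0001
```

```bash
python3 -c "
from st import *
st()"
```

```text
a,b,z 0.4971 -0.1378 0.0443 yaw 7.2 F [-0.87  0.52 -0.94] t 9.8833
```

Request:
play_rows:
  steps:
    - {"claw":255,"dp":[0.001,0,0],"angular":[0,0,0]}
    - {"claw":255,"dp":[0.001,0,0],"angular":[0,0,0]}
    - {"claw":255,"dp":[0.001,0,0],"angular":[0,0,0]}
    - {"claw":255,"dp":[0.001,0,0],"angular":[0,0,0]}
    - {"claw":255,"dp":[0.001,0,0],"angular":[0,0,0]}
    - {"claw":255,"dp":[0.001,0,0],"angular":[0,0,0]}
    - {"claw":255,"dp":[0,0,0],"angular":[0,0,0]}
    - {"claw":255,"dp":[0,0,0],"angular":[0,0,0]}

```text
clock: 10.55
tcp_pos: [0.5165, -0.0741, 0.0443]
orientation: [0.0, 0.998, 0.063, 0.0]
wrist_force: [-0.3, -0.2, 0.1]
finger_gap: -0.0003
```

```bash
python3 -c "
from st import *
st()"
```

```text
a,b,z 0.5033 -0.1378 0.0443 yaw 7.21 F [-0.34 -0.21  0.07] t 10.55
```

Request:
play_rows:
  steps:
    - {"claw":255,"dp":[0.001,0,0],"angular":[0,0,0]}
    - {"claw":255,"dp":[0.001,0,0],"angular":[0,0,0]}
    - {"claw":255,"dp":[0.002,0,0],"angular":[0,0,0]}
    - {"claw":255,"dp":[0.002,0,0],"angular":[0,0,0]}
    - {"claw":255,"dp":[0.002,0,0],"angular":[0,0,0]}
    - {"claw":255,"dp":[0.002,0,0],"angular":[0,0,0]}
    - {"claw":255,"dp":[0.002,0,0],"angular":[0,0,0]}
    - {"claw":255,"dp":[0.002,0,0],"angular":[0,0,0]}

```text
clock: 11.22
tcp_pos: [0.5305, -0.0723, 0.0443]
orientation: [0.0, 0.998, 0.063, -0.0]
wrist_force: [-0.5, -0.3, 0.8]
finger_gap: -0.0004
```

```bash
python3 -c "
from st import *
st()"
```

```text
a,b,z 0.5173 -0.1378 0.0443 yaw 7.21 F [-0.46 -0.28  0.8 ] t 11.2167
```

Request:
play_rows:
  steps:
    - {"claw":255,"dp":[0.003,0,0],"angular":[0,0,0]}
    - {"claw":255,"dp":[0.004,0,0],"angular":[0,0,0]}
    - {"claw":255,"dp":[0.004,0,0],"angular":[0,0,0]}
    - {"claw":255,"dp":[0.004,0,0],"angular":[0,0,0]}
    - {"claw":255,"dp":[0.004,0,0],"angular":[0,0,0]}
    - {"claw":255,"dp":[0.004,0,0],"angular":[0,0,0]}
    - {"claw":255,"dp":[0.004,0,0],"angular":[0,0,0]}
    - {"claw":255,"dp":[0.002,0,0],"angular":[0,0,0]}

```text
clock: 11.88
tcp_pos: [0.5598, -0.0687, 0.0443]
orientation: [0.0, 0.998, 0.063, 0.0]
wrist_force: [-1.0, 0.5, 1.1]
finger_gap: 0.0003
```

Request:
play_rows:
  steps:
    - {"claw":255,"dp":[0.003,0,0],"angular":[0,0,0]}
    - {"claw":255,"dp":[0.003,0,0],"angular":[0,0,0]}
    - {"claw":255,"dp":[0.002,0,0],"angular":[0,0,0]}
    - {"claw":255,"dp":[0.001,0,0],"angular":[0,0,0]}
    - {"claw":255,"dp":[0.0005,0,0],"angular":[0,0,0]}
    - {"claw":255,"dp":[0.0005,0,0],"angular":[0,0,0]}
    - {"claw":255,"dp":[0,0,0],"angular":[0,0,0]}
    - {"claw":255,"dp":[0,0,0],"angular":[0,0,0]}

```text
clock: 12.55
tcp_pos: [0.5689, -0.0675, 0.0443]
orientation: [0.0, 0.998, 0.063, 0.0]
wrist_force: [0.1, -0.1, 0.0]
finger_gap: -0.0002
```

```bash
python3 -c "
from st import *
st()"
```

```text
a,b,z 0.5561 -0.1378 0.0443 yaw 7.2 F [ 0.06 -0.06  0.03] t 12.55
```

Request:
play_rows:
  steps:
    - {"claw":255,"dp":[0.001,0,0],"angular":[0,0,0]}
    - {"claw":255,"dp":[0.001,0,0],"angular":[0,0,0]}
    - {"claw":255,"dp":[0.0005,0,0],"angular":[0,0,0]}
    - {"claw":255,"dp":[0.0005,0,0],"angular":[0,0,0]}
    - {"claw":255,"dp":[0.0005,0,0],"angular":[0,0,0]}
    - {"claw":255,"dp":[0.0005,0,0],"angular":[0,0,0]}
    - {"claw":255,"dp":[0.0005,0,0],"angular":[0,0,0]}
    - {"claw":255,"dp":[0.0005,0,0],"angular":[0,0,0]}

```text
clock: 13.22
tcp_pos: [0.5736, -0.0668, 0.0443]
orientation: [0.0, 0.998, 0.063, -0.0]
wrist_force: [-3.1, -0.1, 1.4]
finger_gap: -0.0
```

```bash
python3 -c "
from st import *
st()"
```

```text
a,b,z 0.5609 -0.1377 0.0443 yaw 7.2 F [-3.06 -0.09  1.42] t 13.2167
```

Request:
play_rows:
  steps:
    - {"claw":255,"dp":[0.0004,0,0],"angular":[0,0,0]}
    - {"claw":255,"dp":[0,0,0],"angular":[0,0,0]}
    - {"claw":255,"dp":[-0.006,0,0],"angular":[0,0,0]}
    - {"claw":255,"dp":[-0.016,0,0],"angular":[0,0,0]}
    - {"claw":255,"dp":[-0.022,0,0],"angular":[0,0,0]}
    - {"claw":255,"dp":[-0.024,0,0],"angular":[0,0,0]}
    - {"claw":255,"dp":[-0.024,0,0],"angular":[0,0,0]}
    - {"claw":255,"dp":[-0.014,0,-0.01],"angular":[0,0,0]}

```text
clock: 13.88
tcp_pos: [0.4652, -0.0793, 0.0526]
orientation: [-0.001, 0.998, 0.063, -0.002]
wrist_force: [-0.4, 0.4, -0.7]
finger_gap: -0.0001
```

Request:
play_rows:
  steps:
    - {"claw":255,"dp":[-0.004,0,-0.015],"angular":[0,0,0]}
    - {"claw":255,"dp":[0,0.008,-0.012],"angular":[0,0,0]}
    - {"claw":255,"dp":[0,0.015,0],"angular":[0,0,0]}
    - {"claw":255,"dp":[0,0.015,0],"angular":[0,0,0]}
    - {"claw":255,"dp":[0,0.009,0],"angular":[0,0,0]}
    - {"claw":255,"dp":[0,0.004,0],"angular":[0,0,0]}
    - {"claw":255,"dp":[0,0,0],"angular":[0,0,0]}
    - {"claw":255,"dp":[0,0,0],"angular":[0,0,0]}

```text
clock: 14.55
tcp_pos: [0.4713, -0.1309, 0.081]
orientation: [-0.0, 0.998, 0.063, -0.0]
wrist_force: [-0.2, 1.6, 0.2]
finger_gap: 0.0003
```

```bash
python3 -c "
from look import *
look('w8')"
```

```text
a,b,z 0.4512 -0.1882 0.0809 yaw 7.21 F [0.36 0.1  0.36] t 14.6
yellow 1 rear 0.5682 front 0.5682 b -0.1432 w 0.0
green 753 rear 0.4826 front 0.4914 b -0.1888 w 0.0241
red 1130 rear 0.4817 front 0.4945 b -0.0896 w 0.0313
```

View pics/w8.png

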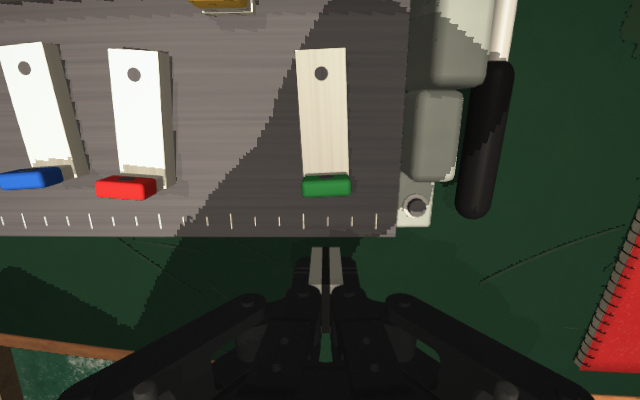

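Request:
play_rows:
  steps:
    - {"claw":255,"dp":[0,0,0.01],"angular":[0,0,0]}
    - {"claw":255,"dp":[0,0,0.015],"angular":[0,0,0]}
    - {"claw":255,"dp":[0,0,0.01],"angular":[0,0,0]}
    - {"claw":255,"dp":[0.005,0,0.002],"angular":[0,0,0]}
    - {"claw":255,"dp":[0.008,0,0],"angular":[0,0,0]}
    - {"claw":255,"dp":[0.004,0,0],"angular":[0,0,0]}
    - {"claw":255,"dp":[0.004,0,0],"angular":[0,0,0]}
    - {"claw":255,"dp":[0.004,0,0],"angular":[0,0,0]}

```text
clock: 15.27
tcp_pos: [0.4974, -0.1281, 0.0447]
orientation: [0.0, 0.998, 0.063, 0.0]
wrist_force: [-0.9, -0.7, 0.2]
finger_gap: 0.0001
```

Request:
play_rows:
  steps:
    - {"claw":255,"dp":[0.004,0,0],"angular":[0,0,0]}
    - {"claw":255,"dp":[0.004,0,0],"angular":[0,0,0]}
    - {"claw":255,"dp":[0.004,0,0],"angular":[0,0,0]}
    - {"claw":255,"dp":[0.002,0,0],"angular":[0,0,0]}
    - {"claw":255,"dp":[0.001,0,0],"angular":[0,0,0]}
    - {"claw":255,"dp":[0.001,0,0],"angular":[0,0,0]}
    - {"claw":255,"dp":[0.0005,0,0],"angular":[0,0,0]}
    - {"claw":255,"dp":[0,0,0],"angular":[0,0,0]}

```text
clock: 15.93
tcp_pos: [0.5127, -0.126, 0.0443]
orientation: [0.0, 0.998, 0.063, 0.0]
wrist_force: [-0.3, -0.1, 0.6]
finger_gap: 0.0001
```

```bash
python3 -c "
from st import *
st()"
```

```text
a,b,z 0.4931 -0.1888 0.0443 yaw 7.2 F [-0.25 -0.13  0.55] t 15.9333
```

Just short of the bar; next I go on in small steps and watch the force.

Request:
play_rows:
  steps:
    - {"claw":255,"dp":[0.001,0,0],"angular":[0,0,0]}
    - {"claw":255,"dp":[0.001,0,0],"angular":[0,0,0]}
    - {"claw":255,"dp":[0.0005,0,0],"angular":[0,0,0]}
    - {"claw":255,"dp":[0.0005,0,0],"angular":[0,0,0]}
    - {"claw":255,"dp":[0.0005,0,0],"angular":[0,0,0]}
    - {"claw":255,"dp":[0.0005,0,0],"angular":[0,0,0]}
    - {"claw":255,"dp":[0.0005,0,0],"angular":[0,0,0]}
    - {"claw":255,"dp":[0,0,0],"angular":[0,0,0]}

```text
clock: 16.6
tcp_pos: [0.5166, -0.1255, 0.0443]
orientation: [0.0, 0.998, 0.063, -0.001]
wrist_force: [-3.5, -1.4, 2.4]
finger_gap: -0.0001
```

```bash
python3 -c "
from st import *
st()"
```

```text
a,b,z 0.497 -0.1888 0.0443 yaw 7.19 F [-3.51 -1.44  2.39] t 16.6
```

Request:
play_rows:
  steps:
    - {"claw":255,"dp":[0.0005,0,0],"angular":[0,0,0]}
    - {"claw":255,"dp":[0,0,0],"angular":[0,0,0]}
    - {"claw":255,"dp":[0.0005,0,0],"angular":[0,0,0]}
    - {"claw":255,"dp":[0,0,0],"angular":[0,0,0]}
    - {"claw":255,"dp":[0,0,0],"angular":[0,0,0]}
    - {"claw":255,"dp":[0,0,0],"angular":[0,0,0]}
    - {"claw":255,"dp":[0,0,0],"angular":[0,0,0]}
    - {"claw":255,"dp":[0,0,0],"angular":[0,0,0]}

```text
clock: 17.27
tcp_pos: [0.5167, -0.1254, 0.0443]
orientation: [0.0, 0.998, 0.063, -0.001]
wrist_force: [-6.6, -1.1, 4.4]
finger_gap: -0.0002
```

```bash
python3 -c "
from look import *
look('w9')"
```

```text
a,b,z 0.4971 -0.1887 0.0442 yaw 7.17 F [-6.74 -1.67  4.27] t 17.3167
yellow 1561 rear 0.5713 front 0.5798 b -0.1393 w 0.0244
green 1100 rear 0.5084 front 0.5166 b -0.1887 w 0.0242
red 1908 rear 0.4823 front 0.4998 b -0.0907 w 0.0339
```

View pics/w9.png

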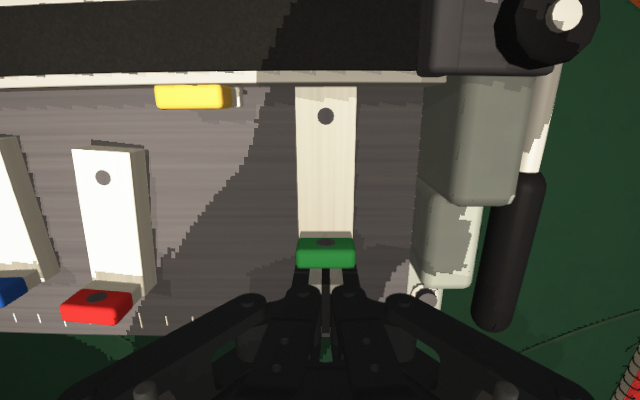

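The 9 mm leaf binds: the push force rose from 4 to 7 N and the leaf did not move. Its nose is at the bar (326,88), and the yellow tab is flush with the bar (192,97). Now I back off and check.

Request:
play_rows:
  steps:
    - {"claw":255,"dp":[-0.003,0,0],"angular":[0,0,0]}
    - {"claw":255,"dp":[-0.008,0,0],"angular":[0,0,0]}
    - {"claw":255,"dp":[-0.015,0,0],"angular":[0,0,0]}
    - {"claw":255,"dp":[-0.02,0,0],"angular":[0,0,0]}
    - {"claw":255,"dp":[-0.01,0,-0.01],"angular":[0,0,0]}
    - {"claw":255,"dp":[0,0,-0.03],"angular":[0,0,0]}
    - {"claw":255,"dp":[0,0,-0.035],"angular":[0,0,0]}
    - {"claw":255,"dp":[0,0,-0.035],"angular":[0,0,0]}

```text
clock: 17.98
tcp_pos: [0.4616, -0.132, 0.155]
orientation: [-0.001, 0.998, 0.063, -0.0]
wrist_force: [2.1, 0.2, -0.5]
finger_gap: -0.0001
```

Request:
play_rows:
  steps:
    - {"claw":255,"dp":[0,-0.025,-0.03],"angular":[0,0,0]}
    - {"claw":255,"dp":[0,-0.025,-0.03],"angular":[0,0,0]}
    - {"claw":255,"dp":[0,-0.025,-0.02],"angular":[0,0,0]}
    - {"claw":255,"dp":[0,-0.02,-0.01],"angular":[0,0,0]}
    - {"claw":255,"dp":[0,-0.01,0],"angular":[0,0,0]}
    - {"claw":255,"dp":[0,0,0],"angular":[0,0,0]}
    - {"claw":255,"dp":[0,0,0],"angular":[0,0,0]}
    - {"claw":255,"dp":[0,0,0],"angular":[0,0,0]}

```text
clock: 18.65
tcp_pos: [0.449, -0.0287, 0.243]
orientation: [-0.0, 0.998, 0.063, -0.001]
wrist_force: [0.5, -0.6, 0.2]
finger_gap: -0.0005
```

```bash
python3 -c "
from look import *
look('w10')"
```

```text
a,b,z 0.442 -0.0845 0.243 yaw 7.15 F [-0.39  0.88  0.65] t 18.7
yellow 233 rear 0.5726 front 0.5794 b -0.1395 w 0.0237
green 179 rear 0.5081 front 0.5157 b -0.1883 w 0.0245
blue 236 rear 0.4873 front 0.4959 b -0.0338 w 0.0254
red 259 rear 0.4817 front 0.4922 b -0.0865 w 0.0242
white 3160 rear 0.5698 front 0.6086 b 0.0131 w 0.0751
```

View pics/w10.png

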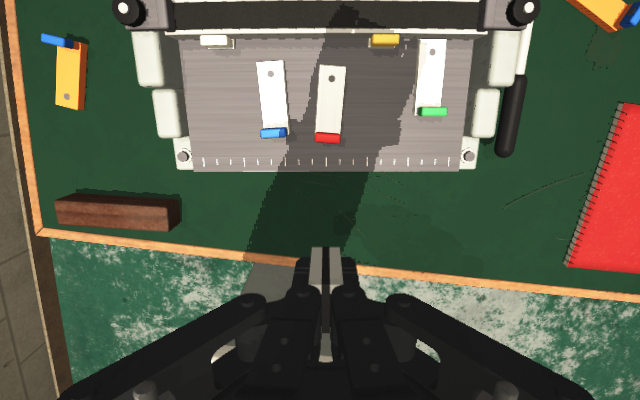

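White (214,41) and yellow (385,40) are at the bar, the green leaf's nose is at the bar (431,41), and blue and red have not moved. I'm handing in.

```bash
python3 -c "
from workcell import env
print(env.hand_in())"
```

```text
the job is handed in; nothing more can be done
None
```

The opening is more than 7 mm and less than 9 mm. The 5 mm and 7 mm leaves went fully under the bar; the 9 mm leaf is the first that binds. I handed the job in at about 19 s on the robot clock; `hand_in` reports no verdict.

- **5 and 7 mm leaves:** each slid in with almost no force until its tab met the bar, with a light contact of about 6 N and 3 N.
- **9 mm leaf:** its nose stopped at the bar. The push force rose from about 4 N to 7 N with no movement, so I left it there.
- **11 and 13 mm leaves:** not touched. The last wrist picture puts their tabs within about 1 mm of where they first lay.
- **Last checks:** the yellow tab's front measured 63.7 mm ahead of the green one's, against 64 mm expected for a leaf stopped nose to bar. The arm is clear of everything, the last picture shows nothing disturbed, and no check failed.
- **Disagreements:**
  - The white tab's measured sideways position was about 2 mm off because its colour mask was poor, so I corrected it from the picture. In the end its place at the bar was confirmed by contact force and by eye only.
  - In the wrist depth the fingertips appeared about 2 to 3 mm ahead of the TCP, not the stated 8 mm. I assumed 8 mm, to stay clear of the table.

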